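# Seat the white reference tile in a colorimeter and start the reading

### The job

Get the colorimeter ready for its calibration reading: with a fingertip, push the square reference tile lying on the deck back flat against the long fence, then slide it along the fence, keeping it against it all the way, until it is fully home in the corner nest over the measuring port. Then press the round measuring key on the deck fully down and let it go. Only push the tile, never lift or tip it off the deck, do not press the key before the tile is home, and leave everything else standing where it is.

Things in the scene. Friction and masses are not known exactly. Their poses are not given: they have to be found in the camera images.
- tile: The reference tile: a loose flat square slab 50 x 50 mm and 10 mm thick, about 90 g, sliding easily (friction about 0.3 on deck and fence), dark steel frame with a white back, lying flat on the grey deck of the colorimeter, askew by up to 26 degrees and 15 to 80 mm clear of the fence. Origin: centre of its underside; z up; x and y along its sides (x roughly towards the fence at the start).
- nest (a point): Centre of the black round measuring port, on the deck surface 112 mm above the bench: the tile's origin comes exactly here when it is home. Axes turn with the instrument: x square to the fence (away from the robot), y along the fence towards the end stop, z up; 'nest axes' below means these. The tile starts 135 to 200 mm from here against y. The instrument is fixed.
- fence_mid (a point): Middle of the top edge, on the face towards the robot, of the long straight aluminium fence: a fixed bar 12 mm high and thick, 312 mm long, at the deck's far side. Its face lies 25 mm beyond the nest point in x; it runs from y = -275 to +37 mm (nest axes).
- end_stop (a point): Middle of the top edge, on the face towards the tile, of the end stop: a fixed aluminium bar 12 mm high, square to the fence at its end. Its face lies at y = +25 mm in nest axes; fence and stop make the corner.
- keeper (a point): Middle of the top edge, on the face towards the fence, of the short keeper: a fixed aluminium bar 12 mm high opposite the fence that closes the nest's third side. Its face lies at x = -28 mm, y = -2 to +25 mm (nest axes), with a flared lead-in reaching back to y = -18 mm and out to x = -46 mm: the tile enters only along the fence, with 3 mm play.
- deck (a point): Centre of the flat grey deck on which the tile slides, 112 mm above the bench, 250 mm (nest x) by 370 mm (nest y). Nothing on it is higher than 45 mm. Nearer the robot the housing slopes down to a keypad panel.
- measure_key_top (a point): Centre of the top of the round measuring key, 28 mm across, pale, in a low grey housing on the deck, the only large key there: 110 mm nearer the robot than the nest and 25 mm farther along y (nest axes). It is pressed straight down.
- measure_key (a joint): Travel of the measuring key: 0 at rest, 0.006 m fully down (5 N); counts as pressed beyond 0.004 m; springs back.
- zero_cup: Bystander on the deck: black stepped cup, 44 mm across, 34 mm high. Origin: centre of its underside. It stands near the deck's edge towards the robot; it and the vial may have changed places.
- vial: Bystander on the deck: small amber vial with a white cap, 26 mm across, 42 mm high. Origin: centre of its underside.
- reagent: Bystander on the bench: amber bottle, 84 mm across, 190 mm high. Origin: centre of its underside.
- beaker: Bystander on the bench: glass beaker, 72 mm across, 95 mm high. Origin: centre of its underside.
- flask: Bystander on the bench: glass volumetric flask, 80 mm across, 154 mm high. Origin: centre of its underside.
- tile_case: Bystander on the bench: open black tile case, 110 x 90 mm, 22 mm high. Origin: centre of its underside.
- spatula: Bystander on the bench: lab spatula, 190 mm long, lying flat.
Not all that is in view belongs to the job. There is more than one size of the tile; the job needs the largest.

How it is judged (in metres and radians):
On the way, in this order (a step that is already met when the one before it is completed fails the run):
1. the tile lies flat against the fence, still short of the nest (x of tile in the frame of nest above -0.003 m and (angle between the x axis of tile and the x axis of nest, either way round below 0.06 rad or angle between the x axis of tile and the y axis of nest, either way round below 0.06 rad) and y of tile in the frame of nest below -0.03 m), for 0.2 s.
2. the tile is home in the corner nest (x of tile in the frame of nest above -0.003 m and y of tile in the frame of nest above -0.003 m and z of tile in the frame of nest below 0.003 m and (angle between the x axis of tile and the x axis of nest, either way round below 0.06 rad or angle between the x axis of tile and the y axis of nest, either way round below 0.06 rad)), for 0.2 s.
3. the measuring key is pressed fully down with the tile home (all of step 2 and value of joint measure_key above 0.004 m), for 0.05 s.
At the end, for the whole second after the job is handed in: The tile lies flat on the deck in the corner nest, within 3 mm of fence and end stop and square within 0.06 rad (3.4 degrees), at rest; the measuring key has been pressed after that and has come back up (under 1.5 mm) (all of step 2 and value of joint measure_key below 0.0015 m and linear speed of tile below 0.01 m/s); the robot touches nothing.
It fails at once if the tile is lifted over 4 mm off the deck or tipped (z of tile in the frame of nest above 0.004 m or angle between tile's own z axis and vertical above 0.12 rad).
It fails at once if the tile is more than 7 mm off the fence within 75 mm of its home (along the fence) (y of tile in the frame of nest above -0.075 m and x of tile in the frame of nest below -0.007 m).
It fails at once if the key is pressed while the tile is not home (value of joint measure_key above 0.003 m and not (x of tile in the frame of nest above -0.003 m and y of tile in the frame of nest above -0.003 m and z of tile in the frame of nest below 0.003 m and (angle between the x axis of tile and the x axis of nest, either way round below 0.06 rad or angle between the x axis of tile and the y axis of nest, either way round below 0.06 rad))).
It fails at once if something else on the deck or bench is moved more than 15 mm or tipped (distance of any of zero_cup, vial, reagent, beaker, flask, tile_case, spatula from where it was at the start of the episode above 0.015 m or angle between any of zero_cup, vial, reagent, beaker, flask, tile_case, spatula's own z axis and vertical above 0.2 rad).
It also fails if it takes over 61 s, if anything falls off the work surface, if the arm or the gripper's body presses on something with over 40 N, if the wrist force passes 120 N, or if a joint passes its speed limit or range.

### The arm

A 6-joint arm with a two-finger parallel gripper is mounted at the origin on the work surface. World frame = base frame: x ahead of the robot, y to its left, z up, the work surface at z = 0. Lengths are in mm, angles in degrees, forces in N, time in s.
With the tool pointing down it reaches from about 425 to 925 mm from the base axis. Payload 12.5 kg.
Tool frame: the origin (TCP) lies midway between the tips of the shut fingers; the grasp point (between the pads) lies 19 mm behind it; z points along the fingers, y is the line along which they close (so a half turn about z gives the same grasp; the last joint's range is limited). The gripper opens to 85 mm and grips with 20 to 120 N. Pads are 22 mm wide; open, the fingers measure 114 mm over their backs; the gripper's body (76 mm by 85 mm) begins 54 mm behind the grasp point. The pads swing forward as they close: fully open they stand 13 mm farther back than shut.
Start: joints at [-71.081, 28.126, 89.318, -0, 62.55, -6.05], TCP at [263.859, -566.589, 231.327] pointing down, gripper open.
Joint ranges: [-177.58, 177.58], [-47.91, 125.51], [2.72, 160], [-65.01, 245.01], [3.68, 167.84], [-153.87, 153.87]. Speed limits (degrees/s): [127.2, 127.2, 159.86, 180, 180, 180].

### API

Orientations are given as a 3x3 rotation matrix whose columns are the frame's x, y, z axes.
In Python, from bench import ctrl gives the robot as it stands.
- The arm moves only by the shell command python3 -m inch 'ROWS' [FORCE]. ROWS is JSON, a list of rows, each an object of numbers: "wx", "wy", "wz": the turn, a rotation vector about the tool's x, y, z in degrees; "dx", "dy", "dz": the shift along the tool's x, y, z in cm; "gripper": the gripper command: -1 is shut, 1 is fully open, values between are in proportion. In form: [{"wx": .., "wy": .., "wz": .., "dx": .., "dy": .., "dz": .., "gripper": ..}, ...]. A call has 1 to 20 rows; each row is the pose to reach, as a shift and turn from the pose commanded when the call began, along the tool's axes at that moment; what a row does not reach only later rows make up. A row lasts 1/10 s, in which the tool goes at most 50 mm and 8.59 degrees, less where a joint would pass 70% of its speed; a pose out of reach is approached as far as the arm can. A call with a gripper value outside its range is refused whole. The fingers move at their own pace and stop on an object; FORCE is the grip in N (left out, the last holds). Time passes only in rows, so rows that repeat a pose let the fingers close. It gives the time, the measured TCP pose, the force, the opening and the grip force at its end, in the units of the state.
- ctrl.get_state(): the state, without advancing time (a new reading comes with each control period).
- ctrl.snapshot(name): name is "side" or "top" or "wrist"; returns the picture (384x512x3 uint8, blue, green, red); there is no depth.
- ctrl.camera_model(name): a dict with "vertical_fov" (degrees; the focal length in pixels is half the picture's height over the tangent of half this angle, whatever the lens; pixels are square), "cx", "cy" (the principal point, pixels), "rvec" (rotation vector, rad) and "tvec" (3), from world to camera coordinates, as OpenCV has them. Camera axes: x right, y down, z forward; pixel columns grow to the right and rows downward; lengths in mm; the calibration is good to about 2 mm. A picture is of the moment at which its call begins: read the wrist's pose just before it. camera_model takes no time and is no camera call; for the wrist camera it gives the pose at the moment of the call.
- ctrl.job_done(): hands the job in; it is judged then, once.
Trained networks look in the newest picture that a camera, given by its name, has taken for a name from the list of things; names that differ only in an ending like _2 or _b are one class to them, and where a whole thing is asked for, a point or a joint stands for the part that bears it (a point fixed in the world has none). Each returns a list of dicts, best first, with "conf" (0 to 1); they miss things now and then, are a little off and sometimes report something else, mostly with a low value. They report only what shows in the picture. A call takes as long as a camera call. They do not tell look-alikes from the thing itself.
- ctrl.look_for(query, camera): "location" ([column, row] in pixels, amid what is visible of it).
- ctrl.cut_out(query, camera): "pixels" (384x512 bool, what is visible of it) and "location" ([column, row] in pixels, amid what is visible of it).
- ctrl.pinpoint(query, camera): "location" ([column, row] in pixels: a listed point, or the origin of a listed thing).
The state is a dict: "time_s": time; "joint_positions": joint angles; "qd": joint speeds; "joint_efforts": joint torques, N m; "tool_pos": TCP position; "orientation": TCP orientation; "contact_force": force on the tool from outside, world axes, zero at the start; "wrist_torque": the same for the moment, N m; "width": opening from 0.0 (shut) to 1.0 (fully open); "grip_force": force on a finger pad.
Only numpy, scipy, OpenCV 4.12 (cv2) and the standard library are available. Lean on these libraries where they do the work, as an engineer would, in place of code of your own. Each camera call takes 0.05 s, during which the arm holds its last target. There are 200 camera calls.

## Working session

There is one attempt and no reset: what is moved stays moved. The work goes in short steps, Python scripts to look and compute and a shell command to move; the robot and the scene stay as the last step left them, time stands still between calls to the robot, and variables do not carry over. Pictures are saved under pics/ and viewed, at most 13 in all, crops included, and the job is handed in when it is done.

```bash
mkdir -p pics; ls; cat > h.py <<'E'
import numpy as np,cv2
from bench import ctrl
def cam(n):
    m=ctrl.camera_model(n);R=cv2.Rodrigues(np.array(m["rvec"],float))[0];t=np.array(m["tvec"],float).ravel()
    f=192/np.tan(np.radians(m["vertical_fov"])/2);return R,t,f,m["cx"],m["cy"]
def ray(n,px,z):
    R,t,f,cx,cy=cam(n);d=R.T@np.array([(px[0]-cx)/f,(px[1]-cy)/f,1]);c=-R.T@t
    return c+d*(z-c[2])/d[2]
def proj(n,p):
    R,t,f,cx,cy=cam(n);q=R@np.array(p,float)+t;return [cx+f*q[0]/q[2],cy+f*q[1]/q[2]]
E
python3 - <<'E'
from h import *
np.set_printoptions(precision=1,suppress=True)
Z=dict(tile=112,nest=112,fence_mid=124,end_stop=124,keeper=124,deck=112,measure_key_top=125,zero_cup=112,vial=112)
for c in("top","side"):
    cv2.imwrite(f"pics/{c}0.png",ctrl.snapshot(c)); print(c,ctrl.camera_model(c))
    for q,z in Z.items():
        for r in ctrl.pinpoint(q,c)[:4]: print(c,q,round(r["conf"],2),np.array(r["location"]),ray(c,r["location"],z))
s=ctrl.get_state();print(s)
E
```

```text
pics
top {'vertical_fov': 50.98339092226436, 'cx': 256.33337766494, 'cy': 200.32999746104022, 'rvec': array([ 2.2, -2.2,  0.1]), 'tvec': array([  11.9,  497.2, 1242.5])}
top tile 0.7 [337.7 211.1] [ 458.  -224.7  112. ]
top tile 0.69 [339.8 170.2] [ 578.1 -232.6  112. ]
top tile 0.62 [218.6 153. ] [629.3 124.  112. ]
top tile 0.61 [272.1 163. ] [599.4 -34.3 112. ]
top nest 0.74 [216.7 154.9] [623.6 129.5 112. ]
top fence_mid 0.66 [262.1 144. ] [653.5  -4.7 124. ]
top end_stop 0.76 [206.  154.6] [622.  159.5 124. ]
top keeper 0.77 [211.7 162.7] [598.  142.4 124. ]
top deck 0.98 [255.6 163.9] [596.7  14.3 112. ]
top measure_key_top 0.43 [208.8 191.8] [512.2 149.5 125. ]
top zero_cup 0.47 [122.6 241.2] [368.4 400.9 112. ]
top zero_cup 0.45 [245.5 197.2] [498.   43.4 112. ]
top vial 0.55 [311.1 198.6] [ 494.3 -148.   112. ]
side {'vertical_fov': 42.97026093489369, 'cx': 256.57595155145856, 'cy': 196.47784340707176, 'rvec': array([ 2.3, -0.3,  0.1]), 'tvec': array([-453.9,  170.9, 1369. ])}
side tile 0.74 [332.9 274.6] [ 572.8 -322.   112. ]
side tile 0.5 [301.7 190.3] [600.3 -28.9 112. ]
[... 320 characters left out ...]
 measure_key_top 0.23 [296.6 157.6] [628.3  93.6 125. ]
side measure_key_top 0.17 [315.5 174.1] [655.8   9.1 125. ]
side zero_cup 0.71 [262.4 182.3] [503.8  36.  112. ]
side vial 0.48 [279.3 229.1] [ 494.8 -146.5  112. ]
{'time_s': 1.0, 'joint_positions': array([-71.1,  28.1,  89.3,  -0. ,  62.6,  -6.1]), 'qd': array([ 0. ,  0. ,  0.1,  0.1, -0. , -0. ]), 'joint_efforts': array([ -0. , -61.8, -26.2,  -0. ,   0. ,   0. ]), 'tool_pos': array([ 263.9, -566.6,  231.4]), 'orientation': array([[ 0.9,  0.4,  0. ],
       [ 0.4, -0.9, -0. ],
       [-0. ,  0. , -1. ]]), 'contact_force': array([-0.1,  0. ,  0.8]), 'wrist_torque': array([-0.,  0.,  0.]), 'grip_force': 0.0, 'width': 0.9976272053086207}
```

View pics/top0.png

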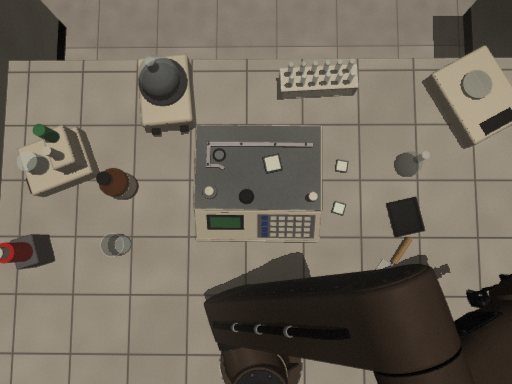

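View pics/side0.png

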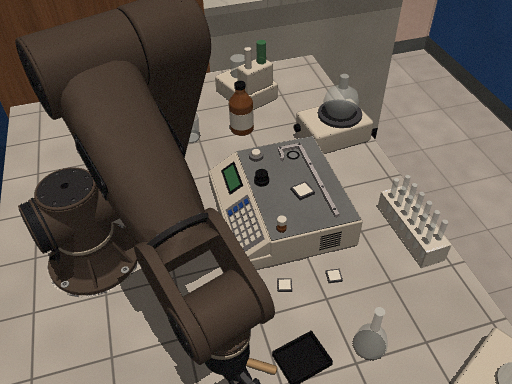

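The tile could be confused with the plates at top-view pixels (341,166) and (339,208), but those are small and lie on the bench. The black port at (218,154) is another candidate. I choose the one on the deck at (272,163) and will check it in a crop.

```bash
python3 - <<'E'
from h import *
np.set_printoptions(precision=1,suppress=True)
im=ctrl.snapshot("top");cv2.imwrite("pics/crop1.png",cv2.resize(im[115:250,185:360],None,fx=4.4,fy=4.4,interpolation=cv2.INTER_CUBIC))
for r in ctrl.cut_out("tile","top")[:4]:
    m=r["pixels"].astype(np.uint8);c=max(cv2.findContours(m,0,1)[0],key=cv2.contourArea)
    P=np.array([ray("top",p[0],122)[:2] for p in c],np.float32);print(r["conf"],cv2.minAreaRect(P))
s=ctrl.get_state();print(s["orientation"])
E
```

```text
0.66 ((467.34649658203125, -225.16026306152344), (36.13943099975586, 37.721221923828125), 71.0119857788086)
0.64 ((598.8275756835938, -35.6717529296875), (48.754512786865234, 51.00752258300781), 13.99574089050293)
0.57 ((588.9164428710938, -234.32656860351562), (34.74997329711914, 35.326839447021484), 89.04894256591797)
0.45 ((541.8424072265625, 8.661972045898438), (373.4144287109375, 343.40924072265625), 89.07466125488281)
[[ 0.9  0.4  0. ]
 [ 0.4 -0.9 -0. ]
 [-0.   0.  -1. ]]
```

View pics/crop1.png

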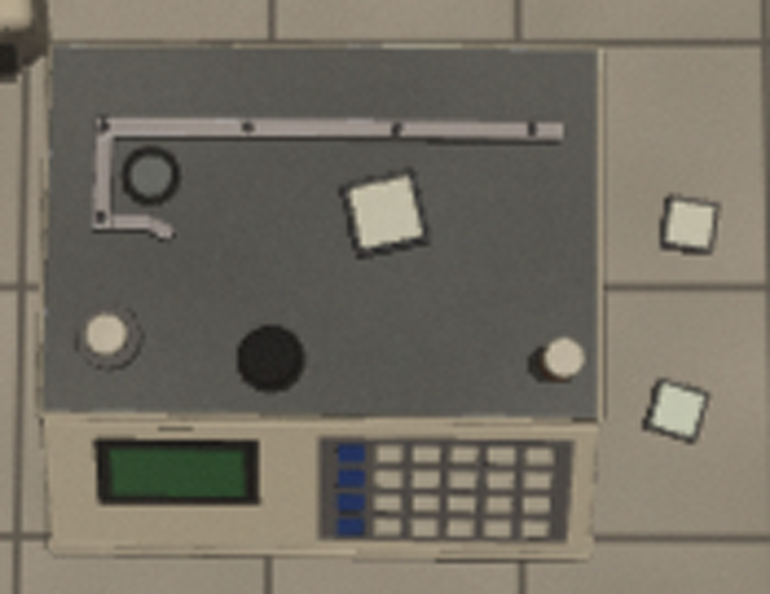

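The crop confirms it: a 50 mm tile with a dark frame and white face at crop (385,213). The fence face runs along crop row ~137, with the port at (151,175) and the key at (106,333).

```bash
python3 - <<'E'
from h import *
np.set_printoptions(precision=2,suppress=True)
w=lambda x,y,z:ray("top",(185+x/4.4-.5,115+y/4.4-.5),z)
for n,a in dict(f1=(112,136,124),f2=(562,139,124),deck_nl=(42,411,112),deck_nr=(603,420,112),stop1=(111,140,124),stop2=(110,218,124),port=(151,175,112),key=(106,333,125),cup=(270,357,146),vial=(564,357,154)).items(): print(n,w(*a))
s=ctrl.get_state();T=np.array(s["orientation"]);p=np.array(s["tool_pos"]);print(T)
print((T.T@(np.array([540,30,330])-p))/10, np.degrees(np.arctan2(T[1,0],T[0,0])))
R,t,f,cx,cy=cam("wrist");print("wristcam in tool",T.T@(-R.T@t-p),T.T@R.T[:,2],f)
E
```

```text
f1 [649.39 148.32 124.  ]
f2 [ 647.24 -151.15  124.  ]
deck_nl [466.19 193.87 112.  ]
deck_nr [ 461.24 -177.97  112.  ]
stop1 [646.67 148.95 124.  ]
stop2 [593.97 148.83 124.  ]
port [625.49 123.29 112.  ]
key [516.94 150.18 125.  ]
cup [499.05  40.82 146.  ]
vial [ 498.61 -147.59  154.  ]
[[ 0.91  0.42  0.  ]
 [ 0.42 -0.91 -0.  ]
 [-0.    0.   -1.  ]]
[ 50.22 -42.43  -9.87] 24.96796335669133
wristcam in tool [  75.24    0.18 -142.95] [-0.29 -0.    0.96] 328.50093142198654
```

```bash
python3 -m inch '[{"dx":5,"dy":-4,"dz":-9.9,"wz":6,"gripper":-1},{"dx":10,"dy":-7.5,"dz":-9.9,"wz":12,"gripper":-1},{"dx":15,"dy":-11,"dz":-9.9,"wz":18,"gripper":-1},{"dx":20,"dy":-15,"dz":-9.9,"wz":24,"gripper":-1},{"dx":25,"dy":-18.5,"dz":-9.9,"wz":25.6,"gripper":-1},{"dx":30,"dy":-22,"dz":-9.9,"wz":25.6,"gripper":-1},{"dx":35,"dy":-26,"dz":-9.9,"wz":25.6,"gripper":-1},{"dx":40,"dy":-29.5,"dz":-9.9,"wz":25.6,"gripper":-1},{"dx":44,"dy":-32.5,"dz":-9.9,"wz":25.6,"gripper":-1},{"dx":48,"dy":-35.5,"dz":-9.9,"wz":25.6,"gripper":-1},{"dx":51,"dy":-37.5,"dz":-9.9,"wz":25.6,"gripper":-1},{"dx":54.7,"dy":-40.3,"dz":-9.9,"wz":25.6,"gripper":-1},{"dx":54.7,"dy":-40.3,"dz":-9.9,"wz":25.6,"gripper":-1},{"dx":54.7,"dy":-40.3,"dz":-9.9,"wz":25.6,"gripper":-1},{"dx":54.7,"dy":-40.3,"dz":-9.9,"wz":25.6,"gripper":-1},{"dx":54.7,"dy":-40.3,"dz":-9.9,"wz":25.6,"gripper":-1}]'
python3 - <<'E'
from h import *
np.set_printoptions(precision=1,suppress=True)
s=ctrl.get_state();print(s["time_s"],s["tool_pos"],s["orientation"],s["joint_positions"])
cv2.imwrite("pics/w1.png",ctrl.snapshot("wrist"))
for q,z in dict(nest=112,fence_mid=124,end_stop=124,keeper=124,deck=112,measure_key_top=125).items():
    for r in ctrl.pinpoint(q,"wrist")[:2]: print(q,round(r["conf"],2),np.array(r["location"]),ray("wrist",r["location"],z))
for r in ctrl.cut_out("tile","wrist")[:2]:
    m=r["pixels"].astype(np.uint8);c=max(cv2.findContours(m,0,1)[0],key=cv2.contourArea)
    P=np.array([ray("wrist",p[0],122)[:2] for p in c],np.float32);b=cv2.minAreaRect(P);print(r["conf"],b,cv2.boxPoints(b))
E
```

```text
1.1 [ 263.9 -566.6  231.3] [[ 0.9  0.4  0. ]
 [ 0.4 -0.9 -0. ]
 [-0.   0.  -1. ]] [-71.1  28.1  89.3  -0.   62.5  -6. ]$[0]: bad value
```

View pics/w1.png

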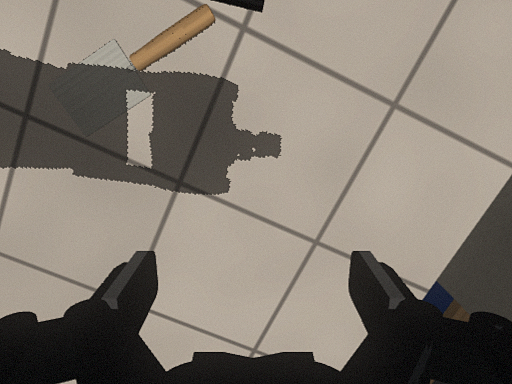

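The call was refused, so the wrist picture is still from the start: spatula at (130,60), open fingers at (140,280) and (365,280). I'll resend with every key filled in.

```bash
python3 -m inch '[{"wx":0,"wy":0,"wz":6,"dx":5,"dy":-4,"dz":-9.9,"gripper":-1},{"wx":0,"wy":0,"wz":12,"dx":10,"dy":-7.5,"dz":-9.9,"gripper":-1},{"wx":0,"wy":0,"wz":18,"dx":15,"dy":-11,"dz":-9.9,"gripper":-1},{"wx":0,"wy":0,"wz":24,"dx":20,"dy":-15,"dz":-9.9,"gripper":-1},{"wx":0,"wy":0,"wz":25.6,"dx":25,"dy":-18.5,"dz":-9.9,"gripper":-1},{"wx":0,"wy":0,"wz":25.6,"dx":30,"dy":-22,"dz":-9.9,"gripper":-1},{"wx":0,"wy":0,"wz":25.6,"dx":35,"dy":-26,"dz":-9.9,"gripper":-1},{"wx":0,"wy":0,"wz":25.6,"dx":40,"dy":-29.5,"dz":-9.9,"gripper":-1},{"wx":0,"wy":0,"wz":25.6,"dx":44,"dy":-32.5,"dz":-9.9,"gripper":-1},{"wx":0,"wy":0,"wz":25.6,"dx":48,"dy":-35.5,"dz":-9.9,"gripper":-1},{"wx":0,"wy":0,"wz":25.6,"dx":51,"dy":-37.5,"dz":-9.9,"gripper":-1},{"wx":0,"wy":0,"wz":25.6,"dx":54.7,"dy":-40.3,"dz":-9.9,"gripper":-1},{"wx":0,"wy":0,"wz":25.6,"dx":54.7,"dy":-40.3,"dz":-9.9,"gripper":-1},{"wx":0,"wy":0,"wz":25.6,"dx":54.7,"dy":-40.3,"dz":-9.9,"gripper":-1},{"wx":0,"wy":0,"wz":25.6,"dx":54.7,"dy":-40.3,"dz":-9.9,"gripper":-1},{"wx":0,"wy":0,"wz":25.6,"dx":54.7,"dy":-40.3,"dz":-9.9,"gripper":-1}]'
cat > look.py <<'E'
from h import *
import sys
np.set_printoptions(precision=1,suppress=True)
s=ctrl.get_state();print(s["time_s"],s["tool_pos"],np.degrees(np.arctan2(s["orientation"][1][0],s["orientation"][0][0])),s["joint_positions"],s["contact_force"])
cv2.imwrite(f"pics/{sys.argv[1]}.png",ctrl.snapshot("wrist"))
for q,z in dict(nest=112,fence_mid=124,end_stop=124,keeper=124,deck=112,measure_key_top=125).items():
    for r in ctrl.pinpoint(q,"wrist")[:2]: print(q,round(r["conf"],2),np.array(r["location"]),ray("wrist",r["location"],z))
for r in ctrl.cut_out("tile","wrist")[:2]:
    m=r["pixels"].astype(np.uint8);c=max(cv2.findContours(m,0,1)[0],key=cv2.contourArea)
    P=np.array([ray("wrist",p[0],122)[:2] for p in c],np.float32);b=cv2.minAreaRect(P);print(r["conf"],b,cv2.boxPoints(b).tolist())
E
python3 look.py w2
```

```text
time_s: 3.1
tool_pos: [589.9, 31.1, 329.8]
orientation: [[1.0, -0.008, -0.001], [-0.008, -1.0, -0.0], [-0.001, 0.0, -1.0]]
contact_force: [-0.7, -0.3, 0.0]
width: 0.003
grip_force: 0.0
3.1 [589.9  31.1 329.8] -0.47348055071124123 [-3.4 20.6 86.3 -0.  73.1 87.1] [-0.7 -0.3  0. ]
nest 0.76 [170.8 128.8] [628.2 117.6 112. ]
fence_mid 0.55 [276.  103.2] [654.    4.1 124. ]
end_stop 0.75 [145.6 131.4] [627.2 140.7 124. ]
end_stop 0.22 [  8.2 286.3] [443.2 328.2 124. ]
keeper 0.73 [153.6 157.7] [599.2 135.2 124. ]
deck 0.7 [274.  162.2] [590.2   4.9 112. ]
measure_key_top 0.96 [146.8 232.8] [512.2 151.9 125. ]
0.96 ((600.6444091796875, -35.61383056640625), (51.54411697387695, 50.70982360839844), 12.486470222473145) [[570.0, -16.430789947509766], [580.9638671875, -65.94117736816406], [631.288818359375, -54.796871185302734], [620.324951171875, -5.2864837646484375]]
0.71 ((624.840087890625, -188.4083251953125), (30.875173568725586, 31.03068733215332), 83.8829116821289) [[607.76806640625, -202.1046905517578], [638.6220703125, -205.4113311767578], [641.912109375, -174.7119598388672], [611.05810546875, -171.4053192138672]]
```

View pics/w2.png

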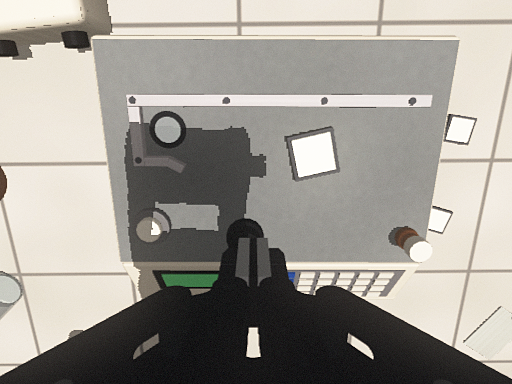

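The wrist view shows the tile at (313,153), the fence face along row ~106, the port at (168,129), the key at (152,228), the vial at (413,245) and the cup at (243,235).

```bash
python3 - <<'E'
from h import *
np.set_printoptions(precision=2,suppress=True)
g=cv2.cvtColor(cv2.imread("pics/w2.png"),6)
for c in (200,250,300,350,400): print(c,g[90:122,c])
for a in [(200,107,124),(400,107,124),(93,37,112),(459,41,112),(142,125,124),(432,100,124),(168,129,112),(115,263,112),(433,263,112)]: print(a,ray("wrist",a[:2],a[2]))
E
```

```text
200 [163 157 161 149 133 246 235 234 233 233 234 234 232 233 232 233 126 156
 156 158 157 159 161 154 159 157 156 152 159 155 155 157]
250 [155 155 151 143 148 244 235 234 235 237 238 237 233 233 233 236 143 150
 152 149 155 154 156 154 153 154 151 150 153 153 149 152]
300 [154 155 156 149 152 239 235 234 236 236 238 237 234 235 235 235 204 144
 155 155 157 154 154 156 154 157 159 156 158 159 158 159]
350 [153 153 156 135 108 238 236 231 234 234 235 236 231 231 236 237 211  71
 160 160 156 163 160 156 152 158 157 157 157 160 158 159]
400 [157 158 156 151 175 231 236 231 232 233 232 232 232 231 230 236 234 146
 153 157 152 159 153 154 152 161 156 160 154 157 156 154]
(200, 107, 124) [651.58  82.52 124.  ]
(400, 107, 124) [ 648.9  -123.42  124.  ]
(93, 37, 112) [720.56 187.83 112.  ]
(459, 41, 112) [ 712.08 -180.5   112.  ]
(142, 125, 124) [634.15 144.29 124.  ]
(432, 100, 124) [ 655.42 -155.36  124.  ]
(168, 129, 112) [628.48 120.53 112.  ]
(115, 263, 112) [466.85 200.1  112.  ]
(433, 263, 112) [ 461.79 -191.06  112.  ]
```

```bash
python3 -m inch '[{"wx":0,"wy":0,"wz":0.3,"dx":-2.5,"dy":3.5,"dz":2,"gripper":-1},{"wx":0,"wy":0,"wz":0.3,"dx":-4.5,"dy":6.4,"dz":5,"gripper":-1},{"wx":0,"wy":0,"wz":0.3,"dx":-4.5,"dy":6.4,"dz":9,"gripper":-1},{"wx":0,"wy":0,"wz":0.3,"dx":-4.5,"dy":6.4,"dz":13,"gripper":-1},{"wx":0,"wy":0,"wz":0.3,"dx":-4.5,"dy":6.4,"dz":16.5,"gripper":-1},{"wx":0,"wy":0,"wz":0.3,"dx":-4.5,"dy":6.4,"dz":19,"gripper":-1},{"wx":0,"wy":0,"wz":0.3,"dx":-4.5,"dy":6.4,"dz":20.5,"gripper":-1},{"wx":0,"wy":0,"wz":0.3,"dx":-4.5,"dy":6.4,"dz":21.2,"gripper":-1},{"wx":0,"wy":0,"wz":0.3,"dx":-4.5,"dy":6.4,"dz":21.5,"gripper":-1},{"wx":0,"wy":0,"wz":0.3,"dx":-4.5,"dy":6.4,"dz":21.5,"gripper":-1},{"wx":0,"wy":0,"wz":0.3,"dx":-4.5,"dy":6.4,"dz":21.5,"gripper":-1}]'
```

```text
time_s: 4.6
tool_pos: [544.3, -34.0, 116.1]
orientation: [[1.0, -0.016, 0.001], [-0.016, -1.0, -0.0], [0.001, 0.0, -1.0]]
contact_force: [0.0, -0.4, -0.0]
width: 0.004
grip_force: 0.0
```

```bash
python3 -m inch '[{"wx":0,"wy":0,"wz":0,"dx":0.5,"dy":0,"dz":0,"gripper":-1},{"wx":0,"wy":0,"wz":0,"dx":0.9,"dy":0,"dz":0,"gripper":-1},{"wx":0,"wy":0,"wz":0,"dx":1.2,"dy":0,"dz":0,"gripper":-1},{"wx":0,"wy":0,"wz":0,"dx":1.4,"dy":0,"dz":0,"gripper":-1},{"wx":0,"wy":0,"wz":0,"dx":1.6,"dy":0,"dz":0,"gripper":-1},{"wx":0,"wy":0,"wz":0,"dx":1.8,"dy":0,"dz":0,"gripper":-1},{"wx":0,"wy":0,"wz":0,"dx":2.0,"dy":0,"dz":0,"gripper":-1},{"wx":0,"wy":0,"wz":0,"dx":2.2,"dy":0,"dz":0,"gripper":-1},{"wx":0,"wy":0,"wz":0,"dx":2.4,"dy":0,"dz":0,"gripper":-1},{"wx":0,"wy":0,"wz":0,"dx":2.6,"dy":0,"dz":0,"gripper":-1},{"wx":0,"wy":0,"wz":0,"dx":2.8,"dy":0,"dz":0,"gripper":-1},{"wx":0,"wy":0,"wz":0,"dx":3.0,"dy":0,"dz":0,"gripper":-1},{"wx":0,"wy":0,"wz":0,"dx":3.2,"dy":0,"dz":0,"gripper":-1},{"wx":0,"wy":0,"wz":0,"dx":3.4,"dy":0,"dz":0,"gripper":-1},{"wx":0,"wy":0,"wz":0,"dx":3.6,"dy":0,"dz":0,"gripper":-1},{"wx":0,"wy":0,"wz":0,"dx":3.8,"dy":0,"dz":0,"gripper":-1},{"wx":0,"wy":0,"wz":0,"dx":3.9,"dy":0,"dz":0,"gripper":-1},{"wx":0,"wy":0,"wz":0,"dx":3.9,"dy":0,"dz":0,"gripper":-1}]'; python3 look.py w3 | tail -3
```

```text
time_s: 6.4
tool_pos: [583.1, -34.5, 115.3]
orientation: [[1.0, -0.016, 0.0], [-0.016, -1.0, -0.0], [0.0, 0.0, -1.0]]
contact_force: [-0.2, -0.2, -0.1]
width: 0.003
grip_force: 0.0
deck 0.87 [166.5 240.7] [590.    7.7 112. ]
measure_key_top 0.73 [259.3 175.4] [625.2 -37.7 125. ]
0.62 ((621.2674560546875, -37.93195343017578), (50.81359100341797, 50.155738830566406), 5.466866493225098) [[593.5870361328125, -15.388659477233887], [598.3653564453125, -65.3162612915039], [648.9478759765625, -60.47524642944336], [644.1695556640625, -10.547645568847656]]
```

```bash
python3 -m inch '[{"wx":0,"wy":0,"wz":0,"dx":0.1,"dy":0,"dz":0,"gripper":-1},{"wx":0,"wy":0,"wz":0,"dx":0.2,"dy":0,"dz":0,"gripper":-1},{"wx":0,"wy":0,"wz":0,"dx":0.3,"dy":0,"dz":0,"gripper":-1},{"wx":0,"wy":0,"wz":0,"dx":0.35,"dy":0,"dz":0,"gripper":-1},{"wx":0,"wy":0,"wz":0,"dx":0.4,"dy":0,"dz":0,"gripper":-1},{"wx":0,"wy":0,"wz":0,"dx":0.45,"dy":0,"dz":0,"gripper":-1},{"wx":0,"wy":0,"wz":0,"dx":0.45,"dy":0,"dz":0,"gripper":-1}]'; python3 look.py w4 | tail -3
```

```text
time_s: 7.5
tool_pos: [587.4, -34.5, 115.2]
orientation: [[1.0, -0.016, -0.0], [-0.016, -1.0, -0.0], [-0.0, 0.0, -1.0]]
contact_force: [0.4, 0.3, 0.4]
width: 0.0
grip_force: 0.1
fence_mid 0.9 [154.2 120.9] [652.6   4.  124. ]
deck 0.88 [167.7 249.5] [589.8   7.4 112. ]
0.96 ((625.1887817382812, -38.71099853515625), (50.6749267578125, 49.87822723388672), 3.0493555068969727) [[598.560546875, -15.155052185058594], [601.2138671875, -64.96265411376953], [651.8170166015625, -62.266944885253906], [649.1636962890625, -12.459342956542969]]
```

View pics/w4.png

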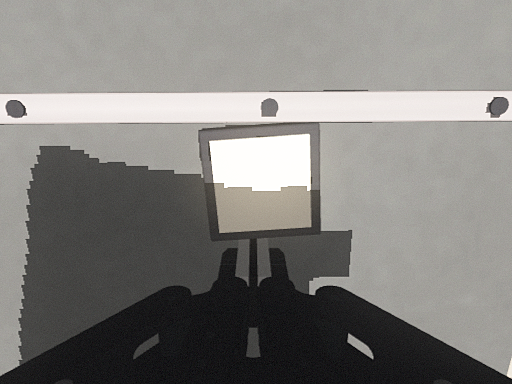

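The tile at (262,180) is still ~3–4° off the fence, with its right far corner touching at (318,125). I'll keep pushing gently.

```bash
python3 -m inch '[{"wx":0,"wy":0,"wz":0,"dx":0.05,"dy":0,"dz":0,"gripper":-1},{"wx":0,"wy":0,"wz":0,"dx":0.1,"dy":0,"dz":0,"gripper":-1},{"wx":0,"wy":0,"wz":0,"dx":0.15,"dy":0,"dz":0,"gripper":-1},{"wx":0,"wy":0,"wz":0,"dx":0.2,"dy":0,"dz":0,"gripper":-1},{"wx":0,"wy":0,"wz":0,"dx":0.2,"dy":0,"dz":0,"gripper":-1}]'; python3 look.py w5 | tail -3
```

```text
time_s: 8.4
tool_pos: [589.5, -34.6, 115.3]
orientation: [[1.0, -0.016, 0.0], [-0.016, -1.0, -0.0], [0.0, 0.0, -1.0]]
contact_force: [-0.2, 0.2, -0.7]
width: -0.001
grip_force: 0.0
fence_mid 0.57 [151.8 124.4] [653.3   5.1 124. ]
0.86 ((626.2500610351562, -39.67922592163086), (50.52866744995117, 49.810874938964844), 89.66851043701172) [[601.1988525390625, -64.79904174804688], [651.0089111328125, -65.08722686767578], [651.30126953125, -14.559410095214844], [601.4912109375, -14.271224975585938]]
0.67 ((610.9300537109375, -34.58042907714844), (264.01251220703125, 173.35874938964844), 89.18667602539062) [[522.3856201171875, -165.34300231933594], [695.7269287109375, -167.8037872314453], [699.4744873046875, 96.18214416503906], [526.1331787109375, 98.64292907714844]]
```

```bash
python3 -m inch '[{"wx":0,"wy":0,"wz":0,"dx":0.05,"dy":0,"dz":0,"gripper":-1},{"wx":0,"wy":0,"wz":0,"dx":0.1,"dy":0,"dz":0,"gripper":-1},{"wx":0,"wy":0,"wz":0,"dx":0.1,"dy":0,"dz":0,"gripper":-1},{"wx":0,"wy":0,"wz":0,"dx":0.1,"dy":0,"dz":0,"gripper":-1}]'; python3 look.py w6 | tail -3
```

```text
time_s: 9.2
tool_pos: [589.8, -34.5, 115.2]
orientation: [[1.0, -0.016, -0.001], [-0.016, -1.0, 0.0], [-0.001, -0.0, -1.0]]
contact_force: [-5.9, 0.2, 2.8]
width: 0.0
grip_force: 2.6
fence_mid 0.96 [151.5 125.6] [653.2   5.3 124. ]
deck 0.94 [163.9 253.2] [590.3   9.5 112. ]
0.59 ((626.524169921875, -39.87827682495117), (50.590091705322266, 49.52058029174805), 89.04544067382812) [[601.345947265625, -64.75732421875], [650.859619140625, -65.58230590820312], [651.702392578125, -14.999229431152344], [602.188720703125, -14.174247741699219]]
```

```bash
python3 -m inch '[{"wx":0,"wy":0,"wz":0,"dx":-0.8,"dy":0,"dz":0,"gripper":-1},{"wx":0,"wy":0,"wz":-0.3,"dx":-2.5,"dy":0,"dz":0,"gripper":-1},{"wx":0,"wy":0,"wz":-0.3,"dx":-2.5,"dy":2.5,"dz":0,"gripper":-1},{"wx":0,"wy":0,"wz":-0.3,"dx":-2.5,"dy":5,"dz":0,"gripper":-1},{"wx":0,"wy":0,"wz":-0.3,"dx":-2.5,"dy":6.8,"dz":0,"gripper":-1},{"wx":0,"wy":0,"wz":-0.3,"dx":-1,"dy":6.8,"dz":0,"gripper":-1},{"wx":0,"wy":0,"wz":-0.3,"dx":1.4,"dy":6.7,"dz":0,"gripper":-1},{"wx":0,"wy":0,"wz":-0.3,"dx":2.8,"dy":6.5,"dz":0,"gripper":-1},{"wx":0,"wy":0,"wz":-0.3,"dx":3.4,"dy":6.5,"dz":0,"gripper":-1},{"wx":0,"wy":0,"wz":-0.3,"dx":3.4,"dy":6.5,"dz":0,"gripper":-1},{"wx":0,"wy":0,"wz":-0.3,"dx":3.4,"dy":6.5,"dz":0,"gripper":-1}]'; python3 look.py w7 | tail -2;  python3 - <<'E'
from h import *
r=ctrl.snapshot("top")
for r in ctrl.cut_out("tile","top")[:3]:
    m=r["pixels"].astype(np.uint8);c=max(cv2.findContours(m,0,1)[0],key=cv2.contourArea)
    print(r["conf"],cv2.minAreaRect(np.array([ray("top",p[0],122)[:2] for p in c],np.float32)))
E
```

```text
time_s: 10.7
tool_pos: [622.7, -100.1, 115.2]
orientation: [[1.0, -0.011, -0.0], [-0.011, -1.0, 0.0], [-0.0, 0.0, -1.0]]
contact_force: [0.2, 0.7, -0.0]
width: -0.001
grip_force: 0.0
0.98 ((626.6731567382812, -41.082313537597656), (52.222801208496094, 49.131866455078125), 89.3337631225586) [[601.8052978515625, -66.90630340576172], [650.933837890625, -67.47760009765625], [651.541015625, -15.258323669433594], [602.4124755859375, -14.687026977539062]]
0.86 ((653.2439575195312, -185.0444793701172), (23.26233673095703, 21.527128219604492), 80.82342529296875) [[640.7632446289062, -194.81024169921875], [662.0148315429688, -198.24334716796875], [665.7246704101562, -175.27871704101562], [644.4730834960938, -171.84561157226562]]
0.58 ((466.947509765625, -224.9674530029297), (34.17536926269531, 33.043453216552734), 71.5487060546875)
0.44 ((588.9013671875, -235.7735137939453), (37.64379119873047, 41.315799713134766), 89.03590393066406)
```

View pics/w7.png

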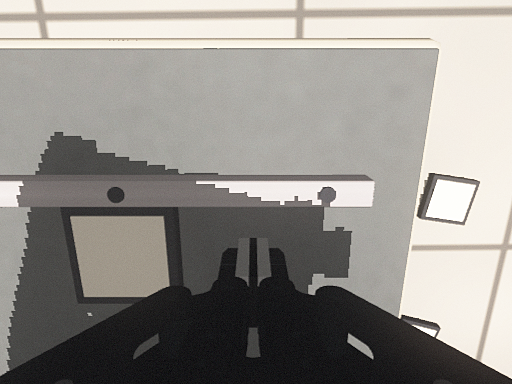

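The tile at (123,255) lies flush under the fence and the finger at (253,260) is clear behind it. Now I'll slide it.

```bash
python3 -m inch '[{"wx":0,"wy":0,"wz":0,"dx":0,"dy":-0.6,"dz":0,"gripper":-1},{"wx":0,"wy":0,"wz":0,"dx":0,"dy":-1.1,"dz":0,"gripper":-1},{"wx":0,"wy":0,"wz":0,"dx":0,"dy":-1.5,"dz":0,"gripper":-1},{"wx":0,"wy":0,"wz":0,"dx":0,"dy":-1.8,"dz":0,"gripper":-1},{"wx":0,"wy":0,"wz":0,"dx":0,"dy":-2.1,"dz":0,"gripper":-1},{"wx":0,"wy":0,"wz":0,"dx":0,"dy":-2.5,"dz":0,"gripper":-1},{"wx":0,"wy":0,"wz":0,"dx":0.02,"dy":-3,"dz":0,"gripper":-1},{"wx":0,"wy":0,"wz":0,"dx":0.03,"dy":-3.5,"dz":0,"gripper":-1},{"wx":0,"wy":0,"wz":0,"dx":0.04,"dy":-4,"dz":0,"gripper":-1},{"wx":0,"wy":0,"wz":0,"dx":0.05,"dy":-4.5,"dz":0,"gripper":-1},{"wx":0,"wy":0,"wz":0,"dx":0.06,"dy":-5,"dz":0,"gripper":-1},{"wx":0,"wy":0,"wz":0,"dx":0.07,"dy":-5.5,"dz":0,"gripper":-1},{"wx":0,"wy":0,"wz":0,"dx":0.08,"dy":-6,"dz":0,"gripper":-1},{"wx":0,"wy":0,"wz":0,"dx":0.09,"dy":-6.5,"dz":0,"gripper":-1},{"wx":0,"wy":0,"wz":0,"dx":0.1,"dy":-7,"dz":0,"gripper":-1},{"wx":0,"wy":0,"wz":0,"dx":0.1,"dy":-7.3,"dz":0,"gripper":-1},{"wx":0,"wy":0,"wz":0,"dx":0.1,"dy":-7.3,"dz":0,"gripper":-1}]'; python3 look.py w8 | tail -3
```

```text
time_s: 12.9
tool_pos: [625.2, -26.7, 115.3]
orientation: [[1.0, -0.011, 0.0], [-0.011, -1.0, -0.0], [0.0, 0.0, -1.0]]
contact_force: [-0.6, -0.9, 0.0]
width: -0.0
grip_force: 0.0
fence_mid 0.96 [180.1 209.4] [652.5   4.2 124. ]
keeper 0.35 [179.8 210. ] [652.2   4.2 124. ]
0.75 ((627.1217041015625, 9.615901947021484), (51.30155563354492, 48.82358932495117), 89.3258285522461) [[602.4097900390625, -15.745864868164062], [651.22998046875, -16.320335388183594], [651.8336181640625, 34.97766876220703], [603.013427734375, 35.55213928222656]]
```

View pics/w8.png

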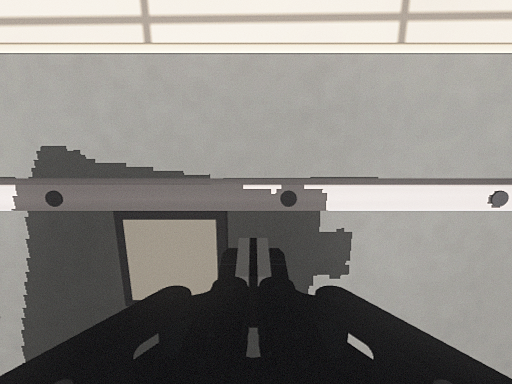

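The tile at (170,255) is flush with the fence and the finger is touching it. I'll continue.

```bash
python3 -m inch '[{"wx":0,"wy":0,"wz":0,"dx":0,"dy":-0.3,"dz":0,"gripper":-1},{"wx":0,"wy":0,"wz":0,"dx":0,"dy":-0.8,"dz":0,"gripper":-1},{"wx":0,"wy":0,"wz":0,"dx":0,"dy":-1.4,"dz":0,"gripper":-1},{"wx":0,"wy":0,"wz":0,"dx":0.01,"dy":-2,"dz":0,"gripper":-1},{"wx":0,"wy":0,"wz":0,"dx":0.01,"dy":-2.6,"dz":0,"gripper":-1},{"wx":0,"wy":0,"wz":0,"dx":0.02,"dy":-3.2,"dz":0,"gripper":-1},{"wx":0,"wy":0,"wz":0,"dx":0.02,"dy":-3.8,"dz":0,"gripper":-1},{"wx":0,"wy":0,"wz":0,"dx":0.03,"dy":-4.4,"dz":0,"gripper":-1},{"wx":0,"wy":0,"wz":0,"dx":0.03,"dy":-5,"dz":0,"gripper":-1},{"wx":0,"wy":0,"wz":0,"dx":0.04,"dy":-5.6,"dz":0,"gripper":-1},{"wx":0,"wy":0,"wz":0,"dx":0.04,"dy":-6.2,"dz":0,"gripper":-1},{"wx":0,"wy":0,"wz":0,"dx":0.05,"dy":-6.8,"dz":0,"gripper":-1},{"wx":0,"wy":0,"wz":0,"dx":0.05,"dy":-7.4,"dz":0,"gripper":-1},{"wx":0,"wy":0,"wz":0,"dx":0.05,"dy":-7.9,"dz":0,"gripper":-1},{"wx":0,"wy":0,"wz":0,"dx":0.05,"dy":-8.3,"dz":0,"gripper":-1},{"wx":0,"wy":0,"wz":0,"dx":0.05,"dy":-8.7,"dz":0,"gripper":-1},{"wx":0,"wy":0,"wz":0,"dx":0.05,"dy":-9.1,"dz":0,"gripper":-1},{"wx":0,"wy":0,"wz":0,"dx":0.05,"dy":-9.4,"dz":0,"gripper":-1},{"wx":0,"wy":0,"wz":0,"dx":0.05,"dy":-9.7,"dz":0,"gripper":-1},{"wx":0,"wy":0,"wz":0,"dx":0.05,"dy":-9.7,"dz":0,"gripper":-1}]'; python3 look.py w9 | tail -3
```

```text
time_s: 15.3
tool_pos: [626.8, 70.2, 115.3]
orientation: [[1.0, -0.011, 0.0], [-0.011, -1.0, 0.0], [0.0, -0.0, -1.0]]
contact_force: [0.4, -0.4, 0.3]
width: 0.001
grip_force: 0.0
deck 0.81 [373.4 315. ] [589.8   7.1 112. ]
deck 0.51 [116.4 316.4] [590.5 142.  112. ]
0.75 ((627.9597778320312, 106.90462493896484), (50.515342712402344, 49.12481689453125), 88.53711700439453) [[602.7605590820312, 82.28224182128906], [651.8693237304688, 81.02812194824219], [653.1589965820312, 131.52700805664062], [604.0502319335938, 132.7811279296875]]
```

Tile at y≈107 and still flush. Now the last ~15 mm, slowly, until there is contact force.

```bash
python3 -m inch '[{"wx":0,"wy":0,"wz":0,"dx":0,"dy":-0.2,"dz":0,"gripper":-1},{"wx":0,"wy":0,"wz":0,"dx":0,"dy":-0.4,"dz":0,"gripper":-1},{"wx":0,"wy":0,"wz":0,"dx":0,"dy":-0.6,"dz":0,"gripper":-1},{"wx":0,"wy":0,"wz":0,"dx":0,"dy":-0.8,"dz":0,"gripper":-1},{"wx":0,"wy":0,"wz":0,"dx":0,"dy":-1.0,"dz":0,"gripper":-1},{"wx":0,"wy":0,"wz":0,"dx":0,"dy":-1.1,"dz":0,"gripper":-1},{"wx":0,"wy":0,"wz":0,"dx":0,"dy":-1.2,"dz":0,"gripper":-1},{"wx":0,"wy":0,"wz":0,"dx":0,"dy":-1.2,"dz":0,"gripper":-1}]'
```

```text
time_s: 16.5
tool_pos: [626.9, 82.0, 115.3]
orientation: [[1.0, -0.011, 0.0], [-0.011, -1.0, -0.0], [0.0, 0.0, -1.0]]
contact_force: [0.3, 0.5, -0.0]
width: -0.0
grip_force: 0.0
```

```bash
python3 -m inch '[{"wx":0,"wy":0,"wz":0,"dx":0,"dy":-0.1,"dz":0,"gripper":-1},{"wx":0,"wy":0,"wz":0,"dx":0,"dy":-0.2,"dz":0,"gripper":-1},{"wx":0,"wy":0,"wz":0,"dx":0,"dy":-0.3,"dz":0,"gripper":-1},{"wx":0,"wy":0,"wz":0,"dx":0,"dy":-0.3,"dz":0,"gripper":-1}]'; python3 -m inch '[{"wx":0,"wy":0,"wz":0,"dx":0,"dy":-0.05,"dz":0,"gripper":-1},{"wx":0,"wy":0,"wz":0,"dx":0,"dy":-0.1,"dz":0,"gripper":-1},{"wx":0,"wy":0,"wz":0,"dx":0,"dy":-0.1,"dz":0,"gripper":-1}]'
```

```text
time_s: 16.9
tool_pos: [626.9, 84.9, 115.3]
orientation: [[1.0, -0.011, 0.0], [-0.011, -1.0, -0.0], [0.0, 0.0, -1.0]]
contact_force: [-0.2, 0.1, 0.4]
width: -0.004
grip_force: 0.0
time_s: 17.2
tool_pos: [626.9, 85.8, 115.3]
orientation: [[1.0, -0.011, 0.0], [-0.011, -1.0, -0.0], [0.0, 0.0, -1.0]]
contact_force: [-0.8, -0.3, 1.2]
width: -0.0
grip_force: 0.0
```

```bash
python3 -m inch '[{"wx":0,"wy":0,"wz":0,"dx":0,"dy":-0.05,"dz":0,"gripper":-1},{"wx":0,"wy":0,"wz":0,"dx":0,"dy":-0.1,"dz":0,"gripper":-1},{"wx":0,"wy":0,"wz":0,"dx":0,"dy":-0.1,"dz":0,"gripper":-1}]'; python3 -m inch '[{"wx":0,"wy":0,"wz":0,"dx":0,"dy":-0.05,"dz":0,"gripper":-1},{"wx":0,"wy":0,"wz":0,"dx":0,"dy":-0.1,"dz":0,"gripper":-1},{"wx":0,"wy":0,"wz":0,"dx":0,"dy":-0.1,"dz":0,"gripper":-1}]';python3 look.py w10 | tail -4
```

```text
time_s: 17.5
tool_pos: [626.9, 86.7, 115.3]
orientation: [[1.0, -0.011, 0.0], [-0.011, -1.0, -0.0], [0.0, 0.0, -1.0]]
contact_force: [-0.0, -0.9, -0.3]
width: 0.001
grip_force: 0.7
time_s: 17.8
tool_pos: [627.1, 87.9, 115.5]
orientation: [[1.0, -0.011, 0.001], [-0.011, -1.0, -0.0], [0.001, 0.0, -1.0]]
contact_force: [0.4, -0.8, 2.6]
width: -0.001
grip_force: 1.4
fence_mid 0.93 [442.2 212.1] [651.7   5.3 124. ]
end_stop 0.64 [122.4 264.7] [627.7 147.9 124. ]
deck 0.61 [409.7 314.9] [589.9   6.1 112. ]
0.64 ((628.6840209960938, 123.09233093261719), (50.582820892333984, 47.94498062133789), 89.92988586425781) [[604.6806030273438, 97.83027648925781], [652.6255493164062, 97.7716064453125], [652.6874389648438, 148.35438537597656], [604.7424926757812, 148.41305541992188]]
```

View pics/w10.png

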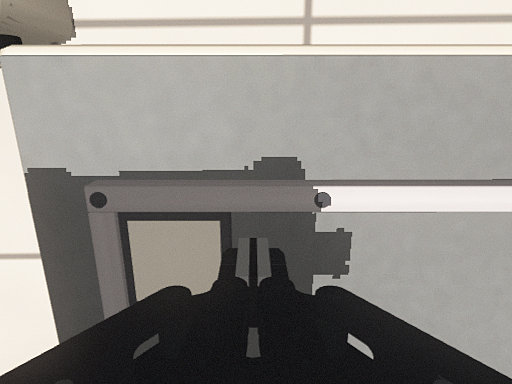

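The tile's left edge at (118,260) is at the stop's face. I'll push on until the force confirms it.

```bash
python3 -m inch '[{"wx":0,"wy":0,"wz":0,"dx":0,"dy":-0.05,"dz":0,"gripper":-1},{"wx":0,"wy":0,"wz":0,"dx":0,"dy":-0.1,"dz":0,"gripper":-1},{"wx":0,"wy":0,"wz":0,"dx":0,"dy":-0.1,"dz":0,"gripper":-1}]'; python3 -m inch '[{"wx":0,"wy":0,"wz":0,"dx":0,"dy":-0.03,"dz":0,"gripper":-1},{"wx":0,"wy":0,"wz":0,"dx":0,"dy":-0.05,"dz":0,"gripper":-1},{"wx":0,"wy":0,"wz":0,"dx":0,"dy":-0.05,"dz":0,"gripper":-1}]'
```

```text
time_s: 18.5
tool_pos: [627.1, 88.6, 115.4]
orientation: [[1.0, -0.011, 0.0], [-0.011, -1.0, -0.0], [0.0, 0.0, -1.0]]
contact_force: [-0.6, -2.6, 6.0]
width: -0.002
grip_force: 2.7
time_s: 18.8
tool_pos: [627.1, 89.1, 115.5]
orientation: [[1.0, -0.011, 0.0], [-0.011, -1.0, -0.0], [0.0, 0.0, -1.0]]
contact_force: [-0.2, -3.2, 5.8]
width: -0.001
grip_force: 2.8
```

```bash
python3 -m inch '[{"wx":0,"wy":0,"wz":0,"dx":0,"dy":0.3,"dz":0,"gripper":-1},{"wx":0,"wy":0,"wz":0,"dx":0,"dy":1,"dz":0,"gripper":-1},{"wx":0,"wy":0,"wz":0,"dx":0,"dy":2.5,"dz":0,"gripper":-1},{"wx":0,"wy":0,"wz":0,"dx":0,"dy":3,"dz":-1.5,"gripper":-1},{"wx":0,"wy":0,"wz":0,"dx":-1,"dy":3,"dz":-5,"gripper":-1},{"wx":0,"wy":0,"wz":0,"dx":-4,"dy":1.5,"dz":-8,"gripper":-1},{"wx":0,"wy":0,"wz":0,"dx":-7,"dy":0,"dz":-10,"gripper":-1},{"wx":0,"wy":0,"wz":0,"dx":-7,"dy":0,"dz":-10,"gripper":-1},{"wx":0,"wy":0,"wz":0,"dx":-7,"dy":0,"dz":-10,"gripper":-1}]'; python3 look.py w11 | grep -v deck; python3 - <<'E'
import cv2
cv2.imwrite("pics/w11c.png",cv2.imread("pics/w11.png"))
E
```

```text
time_s: 19.7
tool_pos: [556.9, 90.5, 216.4]
orientation: [[1.0, -0.01, 0.002], [-0.01, -1.0, -0.0], [0.002, -0.0, -1.0]]
contact_force: [-0.1, -0.7, 0.6]
width: 0.001
grip_force: 0.0
19.7 [556.9  90.5 216.4] -0.5884946869128377 [ 2.5 24.1 99.1 -0.  56.8 93.1] [-0.1 -0.7  0.6]
nest 0.73 [175.6 253.6] [505.8 154.8 112. ]
fence_mid 0.64 [380.6  58.9] [653.    4.5 124. ]
end_stop 0.88 [171.1 100.5] [628.2 145.  124. ]
end_stop 0.23 [379.4  57.1] [654.    5.4 124. ]
keeper 0.6 [189.2 138.6] [602.1 134.4 124. ]
measure_key_top 0.69 [175.5 252.5] [513.5 151.1 125. ]
0.64 ((627.3136596679688, 93.62612915039062), (49.46636962890625, 49.805885314941406), 88.43632507324219) [[601.7450561523438, 69.58170318603516], [651.5324096679688, 68.22260284423828], [652.8822631835938, 117.6705551147461], [603.0949096679688, 119.02965545654297]]
```

View pics/w11.png

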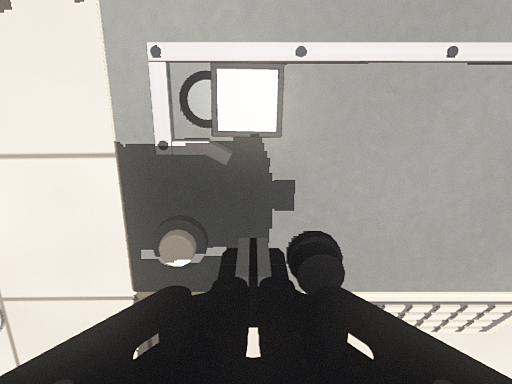

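The retreating finger dragged the tile back ~30 mm: it is now at (248,100), still flush with the fence, and the port is half showing. The finger's bevelled back must have wedged onto its edge. I'll turn the tool 90° and push again with the flat pad side, which released cleanly the first time.

```bash
python3 -m inch '[{"wx":0,"wy":0,"wz":-8,"dx":2,"dy":2,"dz":0,"gripper":-1},{"wx":0,"wy":0,"wz":-16,"dx":4,"dy":4,"dz":0,"gripper":-1},{"wx":0,"wy":0,"wz":-24,"dx":6.9,"dy":4.9,"dz":0,"gripper":-1},{"wx":0,"wy":0,"wz":-32,"dx":6.9,"dy":4.9,"dz":0,"gripper":-1},{"wx":0,"wy":0,"wz":-40,"dx":6.9,"dy":4.9,"dz":0,"gripper":-1},{"wx":0,"wy":0,"wz":-48,"dx":6.9,"dy":4.9,"dz":0,"gripper":-1},{"wx":0,"wy":0,"wz":-56,"dx":6.9,"dy":4.9,"dz":0,"gripper":-1},{"wx":0,"wy":0,"wz":-64,"dx":6.9,"dy":4.9,"dz":0,"gripper":-1},{"wx":0,"wy":0,"wz":-72,"dx":6.9,"dy":4.9,"dz":0,"gripper":-1},{"wx":0,"wy":0,"wz":-80,"dx":6.9,"dy":4.9,"dz":0,"gripper":-1},{"wx":0,"wy":0,"wz":-87,"dx":6.9,"dy":4.9,"dz":0,"gripper":-1},{"wx":0,"wy":0,"wz":-90,"dx":6.9,"dy":4.9,"dz":2,"gripper":-1},{"wx":0,"wy":0,"wz":-90,"dx":6.9,"dy":4.9,"dz":5,"gripper":-1},{"wx":0,"wy":0,"wz":-90,"dx":6.9,"dy":4.9,"dz":7.5,"gripper":-1},{"wx":0,"wy":0,"wz":-90,"dx":6.9,"dy":4.9,"dz":9,"gripper":-1},{"wx":0,"wy":0,"wz":-90,"dx":6.9,"dy":4.9,"dz":9.8,"gripper":-1},{"wx":0,"wy":0,"wz":-90,"dx":6.9,"dy":4.9,"dz":10.1,"gripper":-1},{"wx":0,"wy":0,"wz":-90,"dx":6.9,"dy":4.9,"dz":10.1,"gripper":-1},{"wx":0,"wy":0,"wz":-90,"dx":6.9,"dy":4.9,"dz":10.1,"gripper":-1}]'; python3 look.py w12 | tail -3
```

```text
time_s: 22.0
tool_pos: [625.8, 40.3, 115.1]
orientation: [[0.011, 1.0, 0.001], [1.0, -0.011, -0.0], [-0.0, 0.001, -1.0]]
contact_force: [0.2, 0.0, 0.8]
width: 0.003
grip_force: 0.0
nest 0.83 [257.2  74. ] [629.2 122.6 112. ]
keeper 0.6 [176.7  37.4] [599.  135.1 124. ]
0.81 ((626.7413330078125, 94.32478332519531), (49.57619857788086, 49.58670425415039), 88.38292694091797) [[601.2583618164062, 70.24620819091797], [650.8252563476562, 68.8469009399414], [652.2243041992188, 118.40335845947266], [602.6574096679688, 119.80266571044922]]
```

```bash
python3 -m inch '[{"wx":0,"wy":0,"wz":0,"dx":0.6,"dy":0,"dz":0,"gripper":-1},{"wx":0,"wy":0,"wz":0,"dx":1.2,"dy":0,"dz":0,"gripper":-1},{"wx":0,"wy":0,"wz":0,"dx":1.5,"dy":0,"dz":0,"gripper":-1},{"wx":0,"wy":0,"wz":0,"dx":1.7,"dy":0,"dz":0,"gripper":-1},{"wx":0,"wy":0,"wz":0,"dx":1.9,"dy":0,"dz":0,"gripper":-1},{"wx":0,"wy":0,"wz":0,"dx":2.2,"dy":0.01,"dz":0,"gripper":-1},{"wx":0,"wy":0,"wz":0,"dx":2.5,"dy":0.02,"dz":0,"gripper":-1},{"wx":0,"wy":0,"wz":0,"dx":2.8,"dy":0.03,"dz":0,"gripper":-1},{"wx":0,"wy":0,"wz":0,"dx":3.1,"dy":0.04,"dz":0,"gripper":-1},{"wx":0,"wy":0,"wz":0,"dx":3.4,"dy":0.05,"dz":0,"gripper":-1},{"wx":0,"wy":0,"wz":0,"dx":3.7,"dy":0.05,"dz":0,"gripper":-1},{"wx":0,"wy":0,"wz":0,"dx":3.9,"dy":0.05,"dz":0,"gripper":-1},{"wx":0,"wy":0,"wz":0,"dx":4.1,"dy":0.05,"dz":0,"gripper":-1},{"wx":0,"wy":0,"wz":0,"dx":4.3,"dy":0.05,"dz":0,"gripper":-1},{"wx":0,"wy":0,"wz":0,"dx":4.4,"dy":0.05,"dz":0,"gripper":-1},{"wx":0,"wy":0,"wz":0,"dx":4.4,"dy":0.05,"dz":0,"gripper":-1}]'; python3 look.py w13 | tail -1;python3 -m inch '[{"wx":0,"wy":0,"wz":0,"dx":0.05,"dy":0,"dz":0,"gripper":-1},{"wx":0,"wy":0,"wz":0,"dx":0.1,"dy":0,"dz":0,"gripper":-1},{"wx":0,"wy":0,"wz":0,"dx":0.1,"dy":0,"dz":0,"gripper":-1}]'
```

```text
time_s: 24.0
tool_pos: [626.4, 84.4, 114.3]
orientation: [[0.011, 1.0, 0.0], [1.0, -0.011, -0.0], [-0.0, 0.0, -1.0]]
contact_force: [0.1, 0.8, 0.3]
width: -0.004
grip_force: 0.0
0.56 ((627.589111328125, 121.35749816894531), (50.38076400756836, 49.869651794433594), 89.3237075805664) [[602.3587036132812, 96.46318054199219], [652.2249145507812, 95.87455749511719], [652.8195190429688, 146.25181579589844], [602.9533081054688, 146.84043884277344]]
time_s: 24.7
tool_pos: [626.4, 85.4, 114.3]
orientation: [[0.011, 1.0, 0.0], [1.0, -0.011, -0.0], [-0.0, 0.0, -1.0]]
contact_force: [0.0, 0.6, -0.8]
width: -0.0
grip_force: 0.0
```

```bash
python3 -m inch '[{"wx":0,"wy":0,"wz":0,"dx":0.05,"dy":0,"dz":0,"gripper":-1},{"wx":0,"wy":0,"wz":0,"dx":0.1,"dy":0,"dz":0,"gripper":-1},{"wx":0,"wy":0,"wz":0,"dx":0.1,"dy":0,"dz":0,"gripper":-1}]';python3 -m inch '[{"wx":0,"wy":0,"wz":0,"dx":0.05,"dy":0,"dz":0,"gripper":-1},{"wx":0,"wy":0,"wz":0,"dx":0.1,"dy":0,"dz":0,"gripper":-1},{"wx":0,"wy":0,"wz":0,"dx":0.1,"dy":0,"dz":0,"gripper":-1}]'
```

```text
time_s: 25.0
tool_pos: [626.4, 86.4, 114.3]
orientation: [[0.011, 1.0, 0.0], [1.0, -0.011, -0.0], [-0.0, 0.0, -1.0]]
contact_force: [0.0, -0.5, -0.2]
width: 0.001
grip_force: 0.0
time_s: 25.3
tool_pos: [626.4, 87.3, 114.3]
orientation: [[0.011, 1.0, 0.0], [1.0, -0.011, -0.0], [-0.0, 0.0, -1.0]]
contact_force: [0.5, -2.0, 1.0]
width: -0.002
grip_force: 0.7
```

```bash
python3 -m inch '[{"wx":0,"wy":0,"wz":0,"dx":0.03,"dy":0,"dz":0,"gripper":-1},{"wx":0,"wy":0,"wz":0,"dx":0.06,"dy":0,"dz":0,"gripper":-1},{"wx":0,"wy":0,"wz":0,"dx":0.06,"dy":0,"dz":0,"gripper":-1}]'
```

```text
time_s: 25.6
tool_pos: [626.5, 87.3, 114.3]
orientation: [[0.011, 1.0, -0.0], [1.0, -0.011, -0.001], [-0.001, -0.0, -1.0]]
contact_force: [0.1, -6.2, 0.5]
width: -0.003
grip_force: 2.8
```

A firm stop: no advance, 6 N. Retreat and check.

```bash
python3 -m inch '[{"wx":0,"wy":0,"wz":0,"dx":-0.1,"dy":0,"dz":0,"gripper":-1},{"wx":0,"wy":0,"wz":0,"dx":-0.4,"dy":0,"dz":0,"gripper":-1},{"wx":0,"wy":0,"wz":0,"dx":-1,"dy":0,"dz":0,"gripper":-1},{"wx":0,"wy":0,"wz":0,"dx":-2,"dy":0,"dz":-1,"gripper":-1},{"wx":0,"wy":0,"wz":0,"dx":-2,"dy":-1,"dz":-5,"gripper":-1},{"wx":0,"wy":0,"wz":0,"dx":-2,"dy":-4,"dz":-9,"gripper":-1},{"wx":0,"wy":0,"wz":0,"dx":-2,"dy":-4,"dz":-9,"gripper":-1},{"wx":0,"wy":0,"wz":0,"dx":-2,"dy":-4,"dz":-9,"gripper":-1}]'; python3 look.py w14 | grep -v deck
```

```text
time_s: 26.4
tool_pos: [586.3, 67.9, 205.9]
orientation: [[0.011, 1.0, 0.003], [1.0, -0.011, -0.0], [-0.0, 0.003, -1.0]]
contact_force: [0.4, -1.5, 0.1]
width: -0.004
grip_force: 0.0
26.4 [586.3  67.9 205.9] 89.35118071376483 [ 0.2 26.8 96.2 -0.  56.9  0.8] [ 0.4 -1.5  0.1]
fence_mid 0.96 [335.4 276.7] [649.5   7.2 124. ]
end_stop 0.96 [317.6  83.2] [629.3 148.3 124. ]
keeper 0.6 [268.1 105.2] [597.6 135.1 124. ]
measure_key_top 0.89 [141.4  81.4] [516.7 150.9 125. ]
0.7 ((626.1853637695312, 123.83898162841797), (48.575103759765625, 49.65761184692383), 89.34571075439453) [[601.080810546875, 99.83653259277344], [650.7352294921875, 99.26948547363281], [651.2899169921875, 147.8414306640625], [601.635498046875, 148.40847778320312]]
```

View pics/w14.png

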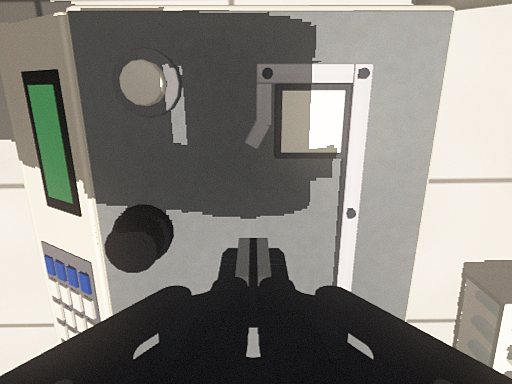

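The tile at (312,120) sits home in the corner against the fence and stop. The key is at (143,82), and I go there now.

```bash
python3 -m inch '[{"wx":0,"wy":0,"wz":0,"dx":3,"dy":-2.6,"dz":0,"gripper":-1},{"wx":0,"wy":0,"wz":0,"dx":6,"dy":-5.2,"dz":0,"gripper":-1},{"wx":0,"wy":0,"wz":0,"dx":8.2,"dy":-7.1,"dz":0,"gripper":-1},{"wx":0,"wy":0,"wz":0,"dx":8.2,"dy":-7.1,"dz":2,"gripper":-1},{"wx":0,"wy":0,"wz":0,"dx":8.2,"dy":-7.1,"dz":4,"gripper":-1},{"wx":0,"wy":0,"wz":0,"dx":8.2,"dy":-7.1,"dz":5,"gripper":-1},{"wx":0,"wy":0,"wz":0,"dx":8.2,"dy":-7.1,"dz":5.5,"gripper":-1},{"wx":0,"wy":0,"wz":0,"dx":8.2,"dy":-7.1,"dz":5.5,"gripper":-1},{"wx":0,"wy":0,"wz":0,"dx":8.2,"dy":-7.1,"dz":5.5,"gripper":-1}]'; python3 look.py w15 | grep -E "key|0\.[0-9]+ \(\("
```

```text
time_s: 27.7
tool_pos: [516.5, 151.0, 149.7]
orientation: [[0.011, 1.0, 0.001], [1.0, -0.011, 0.0], [0.0, 0.001, -1.0]]
contact_force: [0.5, -0.1, 0.3]
width: -0.001
grip_force: 0.0
measure_key_top 0.63 [257.2 241.9] [519.3 146.3 125. ]
0.81 ((624.7730712890625, 123.11229705810547), (48.325706481933594, 53.91757583618164), 89.3104019165039) [[597.525390625, 99.2756576538086], [651.4390869140625, 98.6267318725586], [652.020751953125, 146.94894409179688], [598.1070556640625, 147.59786987304688]]
```

Now go down in small steps, checking the force.

```bash
python3 -m inch '[{"wx":0,"wy":0,"wz":0,"dx":0,"dy":0,"dz":0.3,"gripper":-1},{"wx":0,"wy":0,"wz":0,"dx":0,"dy":0,"dz":0.6,"gripper":-1},{"wx":0,"wy":0,"wz":0,"dx":0,"dy":0,"dz":0.9,"gripper":-1},{"wx":0,"wy":0,"wz":0,"dx":0,"dy":0,"dz":1.1,"gripper":-1},{"wx":0,"wy":0,"wz":0,"dx":0,"dy":0,"dz":1.3,"gripper":-1},{"wx":0,"wy":0,"wz":0,"dx":0,"dy":0,"dz":1.3,"gripper":-1}]'; python3 -m inch '[{"wx":0,"wy":0,"wz":0,"dx":0,"dy":0,"dz":0.2,"gripper":-1},{"wx":0,"wy":0,"wz":0,"dx":0,"dy":0,"dz":0.4,"gripper":-1},{"wx":0,"wy":0,"wz":0,"dx":0,"dy":0,"dz":0.4,"gripper":-1}]'; python3 -m inch '[{"wx":0,"wy":0,"wz":0,"dx":0,"dy":0,"dz":0.2,"gripper":-1},{"wx":0,"wy":0,"wz":0,"dx":0,"dy":0,"dz":0.3,"gripper":-1},{"wx":0,"wy":0,"wz":0,"dx":0,"dy":0,"dz":0.3,"gripper":-1}]'
```

```text
time_s: 28.7
tool_pos: [516.0, 151.1, 136.0]
orientation: [[0.011, 1.0, -0.0], [1.0, -0.011, -0.0], [-0.0, -0.0, -1.0]]
contact_force: [-0.1, -0.2, -0.3]
width: -0.002
grip_force: 0.0
time_s: 29.0
tool_pos: [516.2, 151.2, 132.2]
orientation: [[0.011, 1.0, 0.0], [1.0, -0.011, -0.0], [-0.0, 0.0, -1.0]]
contact_force: [0.5, 0.5, 2.5]
width: -0.001
grip_force: 1.2
time_s: 29.3
tool_pos: [516.2, 151.1, 129.3]
orientation: [[0.011, 1.0, 0.0], [1.0, -0.011, -0.0], [-0.0, 0.0, -1.0]]
contact_force: [-1.3, 0.4, 5.1]
width: -0.0
grip_force: 2.0
```

```bash
python3 -m inch '[{"wx":0,"wy":0,"wz":0,"dx":0,"dy":0,"dz":0.1,"gripper":-1},{"wx":0,"wy":0,"wz":0,"dx":0,"dy":0,"dz":0.2,"gripper":-1},{"wx":0,"wy":0,"wz":0,"dx":0,"dy":0,"dz":0.2,"gripper":-1}]'
```

```text
time_s: 29.6
tool_pos: [516.3, 151.2, 128.0]
orientation: [[0.011, 1.0, 0.001], [1.0, -0.011, 0.0], [0.0, 0.001, -1.0]]
contact_force: [-2.6, -1.2, 11.4]
width: 0.001
grip_force: 5.8
```

Bottomed out at 11 N. Release and check.

```bash
python3 -m inch '[{"wx":0,"wy":0,"wz":0,"dx":0,"dy":0,"dz":-0.4,"gripper":-1},{"wx":0,"wy":0,"wz":0,"dx":0,"dy":0,"dz":-1,"gripper":-1},{"wx":0,"wy":0,"wz":0,"dx":0,"dy":0,"dz":-3,"gripper":-1},{"wx":0,"wy":0,"wz":0,"dx":-2,"dy":0,"dz":-7,"gripper":-1},{"wx":0,"wy":0,"wz":0,"dx":-5,"dy":2,"dz":-11,"gripper":-1},{"wx":0,"wy":0,"wz":0,"dx":-8,"dy":5,"dz":-13,"gripper":-1},{"wx":0,"wy":0,"wz":0,"dx":-8,"dy":5,"dz":-13,"gripper":-1},{"wx":0,"wy":0,"wz":0,"dx":-8,"dy":5,"dz":-13,"gripper":-1}]'; python3 look.py w16 | grep -v deck
```

```text
time_s: 30.4
tool_pos: [565.1, 70.0, 257.1]
orientation: [[0.013, 1.0, -0.001], [1.0, -0.013, 0.0], [-0.0, -0.001, -1.0]]
contact_force: [-0.5, 0.4, -0.1]
width: 0.002
grip_force: 0.0
30.4 [565.1  70.  257.1] 89.27929422270948 [ 0.4 22.1 95.4  0.  62.5  1.1] [-0.5  0.4 -0.1]
fence_mid 0.61 [324.3 117.8] [623.7 125.9 124. ]
fence_mid 0.58 [344.6 247.2] [648.5   9.1 124. ]
end_stop 0.74 [332.   85.9] [628.7 150.8 124. ]
keeper 0.81 [294.1 104.6] [599.1 136.7 124. ]
keeper 0.63 [189.8  88.1] [515.5 150.3 124. ]
measure_key_top 0.93 [189.6  88.1] [515.8 150.1 125. ]
0.81 ((626.5289916992188, 124.23416137695312), (50.97603225708008, 52.44804763793945), 89.37801361083984) [[600.0298461914062, 99.0323257446289], [652.4747924804688, 98.46297454833984], [653.0281372070312, 149.43600463867188], [600.5831909179688, 150.00534057617188]]
```

View pics/w16.png

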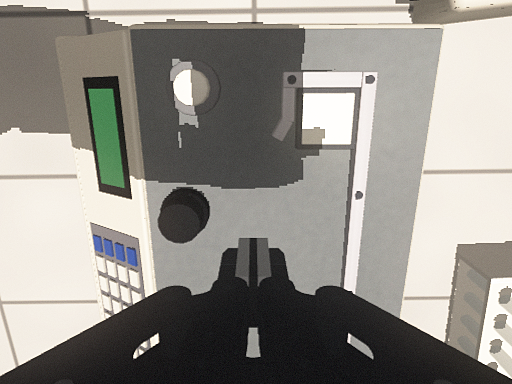

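The tile is home at (325,118), the key at (195,88) is back up, the cup at (184,215) stands in place, and the arm is clear.

```bash
python3 -c "
from bench import ctrl
print(ctrl.job_done())"
```

```text
the job is handed in; nothing more can be done
None
```

The job is handed in: the tile is home in the corner nest, the key was pressed fully down and came back up, and the arm is clear. On the first push the retreating finger dragged the tile about 30 mm back along the fence, so I pushed it home a second time before pressing the key.

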